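Turn the egg chart's leaf and start the timer

ROBOT

A 7-joint arm with a two-finger parallel gripper is mounted at the origin on the work surface. World frame = base frame: x ahead of the robot, y to its left, z up, the work surface at z = 0. Lengths are in mm, angles in rad, forces in N, time in s.
With the tool pointing down it reaches from about 400 to 925 mm from the base axis. Payload 4.1 kg.
Tool frame: the origin (TCP) lies on the centre line of the jaws, within the pads' length; the fingertips stand 14 mm ahead of it and the grasp point (between the pads) lies 5 mm behind it; z points along the fingers, y is the line along which they close (so a half turn about z gives the same grasp; the last joint's range is limited). The gripper opens to 85 mm and grips with 20 to 120 N. Pads are 22 mm wide; open, the fingers measure 114 mm over their backs; the gripper's body (76 mm by 85 mm) begins 54 mm behind the grasp point. The pads swing forward as they close: fully open they stand 13 mm farther back than shut.
Start: joints at [-1.295, 0.398, 0.045, 1.537, -0.019, 1.207, -0.051], TCP at [237.937, 604.919, 245.347] pointing down, gripper open.
Joint ranges: [-2.82, 2.82], [-0.49, 2.23], [-1.37, 1.46], [0, 2.46], [-1.36, 4.5], [0.23, 2], [-2.94, 2.94]. Speed limits (rad/s): [2.57, 2.57, 3.14, 3.14, 3.14, 3.14, 3.14].

INTERFACE

Orientations are given as a 3x3 rotation matrix whose columns are the frame's x, y, z axes.
In Python, from plant import env gives the robot as it stands. Calls block until the motion is done:
- env.reach(position, orientation): joint-space move of the TCP to a pose.
- env.move_linear(position, vel=150, rot=None, f_stop=None): straight line of the TCP; rot=None keeps the orientation; vel is the mean speed in mm/s. With f_stop (N) it stops when the force on the tool has changed by that much, and returns True; else False.
- env.move_j(angles): joint-space move.
- env.set_gripper(opening, newtons=None): finger opening in mm; newtons is the grip in N (None keeps the last); returns when the fingers have stopped.
- env.sleep(seconds).
- env.inverse_kinematics(position, orientation): joint angles nearest the present ones, or None.
- env.get_obs(): the state.
- env.camera(name): name is "side" or "top" or "wrist"; returns the picture (420x560x3 uint8, red, green, blue); there is no depth.
- env.camera_params(name): a dict with "vertical_fov" (degrees; the focal length in pixels is half the picture's height over the tangent of half this angle, whatever the lens; pixels are square), "cx", "cy" (the principal point, pixels), "distortion" ([k1, k2, p1, p2, k3] as OpenCV has them; the pictures are not rectified), "eye" and "rotation" of the camera in the world; the wrist camera has in their place "hand_eye" (4x4, takes a point from camera to tool coordinates, whose origin is the TCP and whose axes are the flange's). Camera axes: x right, y down, z forward; pixel columns grow to the right and rows downward; lengths in mm; the calibration is good to about 2 mm. A picture is of the moment at which its call begins: read the wrist's pose just before it. camera_params takes no time and is no camera call.
A pose or a line that the arm cannot do raises env.PlanningError and nothing moves.
- env.finish_job(): hands the job in; it is judged then, once.
The state is a dict: "time": time; "joint_pos": joint angles; "dq": joint speeds; "joint_torque": joint torques, N m; "eef_pos": TCP position; "tool_rot": TCP orientation; "wrist_force": force on the tool from outside, world axes, zero at the start; "moment": the same for the moment, N m; "grip_width": finger opening in mm; "grasp_force": force on a finger pad.
Only numpy, scipy, OpenCV 4.12 (cv2) and the standard library are available. Lean on these libraries where they do the work, as an engineer would, in place of code of your own. Each camera call takes 0.05 s, during which the arm holds its last target. There are 200 camera calls.

TASK

Turn the page of the egg chart: with the fingertips, swing its half-raised leaf over the spine, without flinging it, and press it gently down until it lies flat on the other side. Then start the timer by pressing its round plunger all the way down, and let it come up again. Only push and press: pinch or lift nothing, leave the timer standing where it is and everything else undisturbed, and finish with the hand clear.

Things in the scene. Friction and masses are not known exactly. Their poses are not given: they have to be found in the camera images.
- spine (a point): Centre of the egg chart's spine, the leaf's hinge axis, 18 mm above the sill. The chart is a wooden base plate 170 mm (along the spine) x 300 mm x 14 mm thick, fixed to the sill; the spine runs along the middle of it, along this point's x axis; a small metal block 25 mm high stands at each end of the spine. The point's z is up; its y points to the side where the leaf must finally lie (from the robot: left), so the leaf starts over the -y half.
- leaf (a joint): Angle of the leaf about the spine, rad: 0 = flat on the -y half of the base, pi/2 = upright, pi (its end stop) = flat on the +y half. The hinge is stiff: the leaf stays wherever it is left and does not fall by itself; moving it takes about 1 to 2 N at its free edge. It starts half raised at 0.35 to 0.8.
- leaf_edge (a point): Middle of the leaf's free edge, 135 mm from the hinge axis. The leaf is a rigid white melamine sheet, 136 mm along the spine, 5 mm thick (the hinge axis lies in its middle plane), egg pictures on its faces. The point turns with the leaf: its x runs along the spine, its -y points from the spine outwards to the free edge, its z is normal to the face that looks up at the start.
- plunger (a joint): Travel of the timer's plunger, m: 0 = up, 0.006 = fully down; a spring brings it back. About 1.4 N starts it, about 4 N holds it fully down.
- plunger_top (a point): Centre of the plunger's flat round top, 72 mm above the sill while it is up; the top is 32 mm across.
- timer: Chrome timer, loose, a round drum 76 mm across and 55 mm high with a pale dial on its side and the plunger on its top; origin at the centre of its underside, z up.
- cup_a: Orange egg cup, loose, 49 mm across, 60 mm high; origin at the centre of its underside. Leave alone.
- cup_b: The other egg cup, same size and look; origin at the centre of its underside. Leave alone.
- poacher: Cast aluminium egg poacher cup, loose, low bowl 82 mm across, 32 mm high, with a small ear at its rim reaching 59 mm from the middle; origin at the centre of its underside. Leave alone.
- canister: Smoked glass canister with a wooden lid, loose, 98 mm across, 157 mm high, beyond the chart; origin at the centre of its underside. Leave alone.
- salt: White salt shaker, loose, 52 mm across, 80 mm high, beyond the chart; origin at the centre of its underside. Leave alone.
- pepper: Dark wooden pepper mill, loose, 44 mm across, 100 mm high, beyond the chart; origin at the centre of its underside. Leave alone.
Things that resemble listed ones, but are neither listed nor needed, are in the scene too. What is shaped like the timer but blue or turquoise is not meant.

How it is judged:
By the outcome, as a careful person would: the job done as asked, in the order asked, and still so for the second after the job is handed in, with the robot touching nothing.
It also fails if it takes over 51 s, if anything falls off the work surface, if the arm or the gripper's body presses on something with over 40 N, if the wrist force passes 120 N, or if a joint passes its speed limit or range.

## Working session

There is one attempt and no reset: what is moved stays moved. The work goes in short steps, each a Python script; the robot and the scene stay as the last script left them, time stands still between calls to the robot, and variables do not carry over. Pictures are saved under pics/ and viewed, at most 10 in all, crops included, and the job is handed in when it is done.

```bash
mkdir -p pics; ls; python3 - <<'E'
from plant import env
import cv2
for n in ["top","side"]:
    im=env.camera(n); cv2.imwrite(f"pics/{n}0.png",im[:,:,::-1])
    p=env.camera_params(n); print(n,p)
o=env.get_obs(); print(o["time"],o["eef_pos"],o["tool_rot"],env.camera_params("wrist"))
E
```

```text
pics
top {'vertical_fov': 54.7944719599666, 'cx': 284.42863547203547, 'cy': 210.53768019522246, 'distortion': array([-0.03630166,  0.        ,  0.        ,  0.        ,  0.        ]), 'eye': array([ 456.72765436,  -12.75957525, 1029.06141942]), 'rotation': array([[ 0.00625994, -0.99611626,  0.08782489],
       [-0.99989731, -0.00736746, -0.01229212],
       [ 0.01289143, -0.08773892, -0.99606009]])}
side {'vertical_fov': 44.56769480586455, 'cx': 273.01920855853723, 'cy': 206.33019071330654, 'distortion': array([-0.17582644,  0.        ,  0.        ,  0.        ,  0.        ]), 'eye': array([-112.34364861, -700.38668317,  701.34753047]), 'rotation': array([[ 0.72171912, -0.37739106,  0.58025641],
       [-0.6919181 , -0.41666304,  0.5896111 ],
       [ 0.01925744, -0.82702352, -0.56183739]])}
0.1 [237.74394855 604.38652943 244.38817384] [[-9.30612935e-01  3.66004477e-01 -5.36207938e-04]
 [ 3.66004856e-01  9.30611486e-01 -1.64539474e-03]
 [-1.03220577e-04 -1.72748034e-03 -9.99998503e-01]] {'vertical_fov': 58.107252293340814, 'cx': 274.01314853523786, 'cy': 205.86260828228293, 'distortion': array([-0.05210716,  0.        ,  0.        ,  0.        ,  0.        ]), 'hand_eye': array([[-7.86514921e-05, -9.66306851e-01, -2.57392821e-01,
         6.62781575e+01],
       [ 9.99999995e-01, -6.01841253e-05, -7.96259934e-05,
         3.15267286e-01],
       [ 6.14521811e-05, -2.57392826e-01,  9.66306850e-01,
        -1.29300784e+02],
       [ 0.00000000e+00,  0.00000000e+00,  0.00000000e+00,
         1.00000000e+00]])}
```

View pics/top0.png

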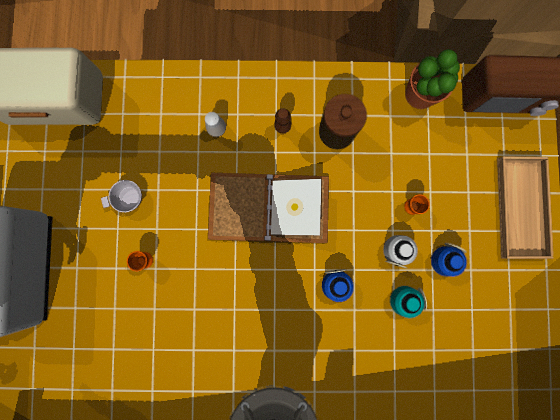

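View pics/side0.png

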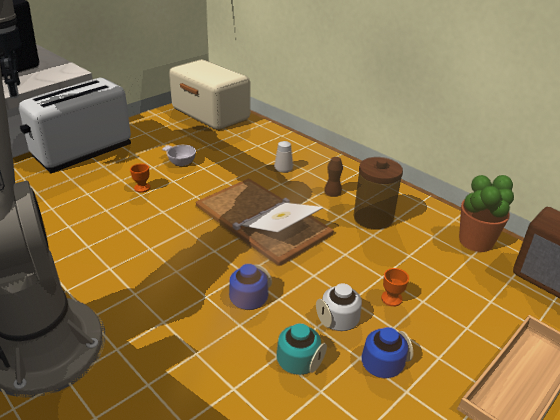

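Top view: the leaf is at (297,207), the spine at (268,208), and the leaf must go left. Timer candidates in the top view are chrome (402,250), blue (338,287), teal (408,302) and blue (449,261). I choose the chrome one, which is at (342,305) in the side view. One close crop will check it.

```bash
python3 - <<'E'
import cv2,numpy as np
t=cv2.imread("pics/top0.png"); s=cv2.imread("pics/side0.png")
c=lambda im,x,y,w,h:cv2.resize(im[y:y+h,x:x+w],(400,300),interpolation=cv2.INTER_CUBIC)
cv2.imwrite("pics/crop.png",np.vstack([np.hstack([c(t,200,160,136,102),c(t,370,220,64,48)]),np.hstack([c(s,190,170,160,120),c(s,310,275,64,48)])]))
E
```

```text
(no output)
```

View pics/crop.png

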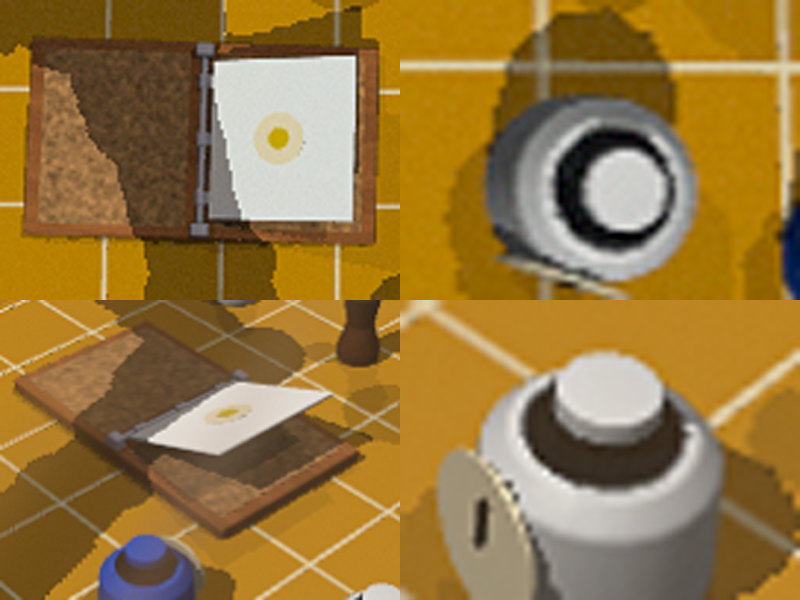

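The crop shows the chrome timer with its grey plunger, centred at top (406,250.4) and side (343.8,288). It also shows the leaf's free-edge corners at top (320.7,179.4)/(320,235.1) and side (322.4,207.2)/(278.4,232). The end blocks are at top (269.7,176)/(268,238.2).

```bash
cat > h.py <<'E'
import numpy as np,cv2
from plant import env
def ray(n,px):
    p=env.camera_params(n); f=210/np.tan(np.radians(p["vertical_fov"])/2)
    K=np.array([[f,0,p["cx"]],[0,f,p["cy"]],[0,0,1]])
    u=cv2.undistortPoints(np.array([[px]],float),K,p["distortion"])[0,0]
    d=p["rotation"]@np.array([u[0],u[1],1]); return p["eye"],d/np.linalg.norm(d)
def plane(n,px,z):
    e,d=ray(n,px); return e+d*(z-e[2])/d[2]
def tri(a,b):
    (e,d),(g,h)=ray("top",a),ray("side",b)
    s=np.linalg.lstsq(np.c_[d,-h],g-e,rcond=None)[0]
    P,Q=e+s[0]*d,g+s[1]*h; return (P+Q)/2,np.linalg.norm(P-Q)
E
python3 - <<'E'
from h import *
np.set_printoptions(precision=1,suppress=True)
print("plunger",tri((406,250.4),(343.8,287.8)),plane("top",(406,250.4),72),plane("side",(343.8,287.8),72))
print("edge far",tri((320.7,179.4),(322.4,207.2)),"near",tri((320,235.1),(278.4,232)))
for a,b in [((269.7,176),(285.6,201.2)),((268,238.2),(236.8,225.2))]: print("block",tri(a,b),plane("top",a,25))
for n,px in [("cup",(418,204)),("salt",(213,124)),("pepper",(283,122)),("canister",(346,116)),("blue1",(338,287)),("teal",(408,302)),("blue2",(449,261)),("poach",(125,195))]: print(n,plane("top",px,50))
print([plane("top",p,14) for p in [(211,173),(328,174.5),(208,241)]])
E
```

```text
plunger (array([ 449.2, -313.2,   74.2]), np.float64(1.9288121699709415)) [ 448.5 -313.1   72. ] [ 452.  -312.3   72. ]
edge far (array([ 617.8, -111.9,   69.2]), np.float64(2.167220271301645)) near (array([ 484.4, -110.1,   67.9]), np.float64(2.0511554130529173))
block (array([632.8,  12.9,  17. ]), np.float64(1.298468708428763)) [631.9  12.3  25. ]
block (array([477.2,  14.4,  21.1]), np.float64(2.2231801123257187)) [476.3  15.   25. ]
cup [ 561.6 -352.    50. ]
salt [756.6 153.2  50. ]
pepper [763.3 -19.9  50. ]
canister [ 780.4 -176.6   50. ]
blue1 [ 360.2 -154.3   50. ]
teal [ 324.9 -322.9   50. ]
blue2 [ 423.  -425.2   50. ]
poach [578.2 363.7  50. ]
[array([640.3, 161.4,  14. ]), array([ 638.9, -135.4,   14. ]), array([468.5, 165. ,  14. ])]
```

Checks against the description:
- **Leaf:** the spine is at about (553, 13.5, 18). The edge radius comes out at 134.4 mm (135 given), so θ≈0.385.
- **Plunger:** z is 74 (72 given).

Plan: bring closed fingers in tilted under the free edge, follow its arc, then press from above. First I check reachability.

```bash
cat >> h.py <<'E'
S=np.array([13.5,18.]); X=552.
def R(a,s=1):
    d=np.array([0,np.sin(a),-np.cos(a)]); y=np.array([s,0,0.]); return np.c_[np.cross(y,d),y,d]
def pose(th,gap=0,back=0,s=1):
    "TCP pose, closed fingertips pushing the leaf standing at angle th"
    a=max(0,np.radians(55)*(np.pi/2-th)/1.186); d=np.array([np.sin(a),-np.cos(a)]); m=np.array([np.cos(a),np.sin(a)])
    u=np.array([-np.cos(th),np.sin(th)]); n=np.array([np.sin(th),np.cos(th)])
    if th<np.pi/2: tip=S+135*u-2.5*n+25*d-(11+gap)*m
    else: tip=S+110*u-2.5*n-(11*m)*max(0,np.sin(th)) 
    t=tip-(14+back)*d
    return np.array([X,t[0],t[1]]),R(a,s)
E
python3 - <<'E'
from h import *
np.set_printoptions(precision=2,suppress=True)
for s in (1,-1):
    print(s)
    for th,g,b in [(.385,8,130),(.385,8,0),(.6,0,0),(1,0,0),(1.57,0,0),(2.2,0,0),(3.1,0,0)]:
        p,r=pose(th,g,b,s); print(th,p,env.inverse_kinematics(p,r))
    print(env.inverse_kinematics([449,-313,140],R(0,s)))
print(env.get_obs()["time"])
E
```

```text
1
0.385 [ 552.   -220.93  119.09] [ 0.14  1.03  0.9   1.51 -1.16  1.97  1.29]
0.385 [ 552.   -114.45   44.51] [ 0.01  1.03  0.8   1.69 -1.22  1.78  1.32]
0.6 [552.   -99.33  76.61] [-0.1   0.88  0.84  1.76 -1.14  1.62  1.22]
1 [552.   -66.49 115.5 ] [-0.45  0.77  1.08  1.86 -1.05  1.42  1.06]
1.57 [552.    -0.1  141.99] [-0.61  0.4   0.67  1.9  -0.3   0.94  0.2 ]
2.2 [552.    67.32 122.41] [-0.67  0.42  0.6   1.9  -0.3   0.91  0.07]
3.1 [552.   122.84  39.07] [-0.7   0.55  0.52  1.93 -0.39  0.76  0.05]
[-0.26  0.55  1.06  1.92 -0.57  1.01  1.06]
-1
0.385 [ 552.   -220.93  119.09] [ 0.16  1.01  0.85  1.51 -1.13  1.94 -1.87]
0.385 [ 552.   -114.45   44.51] [-0.02  1.06  0.85  1.69 -1.26  1.82 -1.8 ]
0.6 [552.   -99.33  76.61] [-0.21  1.02  1.06  1.77 -1.27  1.79 -1.84]
1 [552.   -66.49 115.5 ] [-0.52  0.92  1.26  1.86 -1.17  1.57 -2.  ]
1.57 [552.    -0.1  141.99] [-0.96  0.71  1.27  1.91 -0.76  1.12 -2.53]
2.2 [552.    67.32 122.41] [ 0.66  0.62 -1.16  1.87  0.64  1.09  2.4 ]
3.1 [552.   122.84  39.07] [-0.27  0.49 -0.03  1.92  0.02  0.73  2.83]
[-0.35  0.7   1.27  1.92 -0.76  1.11 -1.92]
0.1
```

```bash
python3 - <<'E'
from h import *
env.set_gripper(0)
p,r=pose(.385,8,110); 
env.reach(p+np.array([0,-20,90]),r)
print(env.move_linear(p,vel=150,f_stop=6))
p,r=pose(.385,8,0); print(env.move_linear(p,vel=80,f_stop=3))
o=env.get_obs(); print(o["time"],o["eef_pos"],p,o["wrist_force"],o["grip_width"])
a=env.camera("side");cv2.imwrite("pics/s1.png",cv2.resize(a[120:330,150:430],(800,600))[:,:,::-1])
E
```

```text
False
False
6.2833 [ 552.11373479 -115.10674103   44.753904  ] [ 552.         -114.44757184   44.51056915] [ 0.1748201  -0.44269877 -0.01464501] 0.11822385863570473
```

View pics/s1.png

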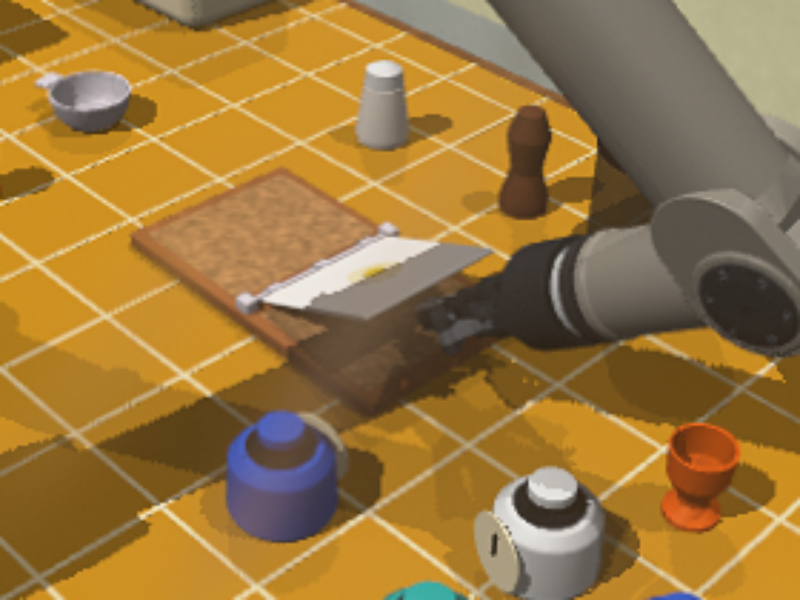

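The fingertips are under the free edge (crop 440,320), clear of everything. Next I swing the leaf up.

```bash
python3 - <<'E'
from h import *
for th in np.linspace(.385,1.57,8):
    p,r=pose(th); h=env.move_linear(p,vel=65,rot=r,f_stop=12)
    o=env.get_obs(); print(round(th,2),h,np.round(o["eef_pos"]-p,1),np.round(o["wrist_force"],1),round(o["time"],1))
    if h: break
a=env.camera("side");cv2.imwrite("pics/s2.png",cv2.resize(a[120:330,150:430],(800,600))[:,:,::-1])
E
```

```text
0.38 False [0.3 0.1 0.6] [-0.  -0.   0.1] 6.6
0.55 False [0.1 0.3 0.2] [ 0.7 -0.3  0.4] 7.1
0.72 False [-0.2 -0.  -0.5] [-0.1  0.1 -0.9] 7.6
0.89 False [-0.2 -0.2 -0.5] [ 0.1 -0.3  0.7] 8.1
1.06 False [-0.3 -0.4 -0.5] [-0.5  0.8  0.1] 8.5
1.23 False [-0.3 -0.6 -0.4] [ 0.2 -0.   0.3] 9.0
1.4 False [-0.3 -0.9 -0.3] [-0.4 -0.8  0.4] 9.5
1.57 False [-0.3 -1.1 -0.2] [-0.3 -0.8 -0.2] 10.0
```

View pics/s2.png

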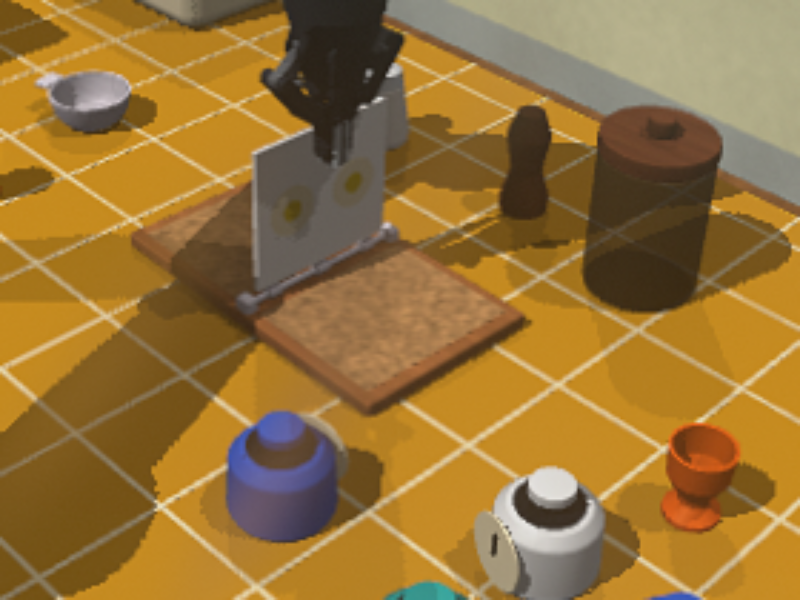

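The leaf is upright, with the fingertips on its -y face. I continue over the spine and press down gently.

```bash
python3 - <<'E'
from h import *
for th in np.linspace(1.57,3.0,9)[1:]:
    p,r=pose(th); h=env.move_linear(p,vel=65,rot=r,f_stop=12)
    o=env.get_obs(); print(round(th,2),h,np.round(o["eef_pos"]-p,1),np.round(o["wrist_force"],1),round(o["time"],1))
    if h: break
else:
    p=p.copy(); p[2]=28; h=env.move_linear(p,vel=20,f_stop=6); env.sleep(.3); o=env.get_obs()
    print("press",h,o["eef_pos"],o["wrist_force"],o["time"])
    p=o["eef_pos"].copy(); p[2]+=120; env.move_linear(p,vel=150)
a=env.camera("side");cv2.imwrite("pics/s3.png",cv2.resize(a[120:330,150:430],(800,600))[:,:,::-1])
E
```

```text
1.75 False [-0.   0.7 -0.2] [-0.1 -0.  -0.3] 10.5
1.93 False [-0.2  0.8 -0.3] [-0.2 -0.4  1.1] 11.0
2.11 False [-0.2  0.6 -0.3] [ 0.2 -0.8 -0. ] 11.4
2.28 False [-0.2  0.5 -0.4] [-0.3 -0.   0.1] 11.9
2.46 False [-0.3  0.4 -0.4] [-0.2 -0.4  0.3] 12.4
2.64 False [-0.2  0.4 -0.4] [0.1 0.  0.3] 12.8
2.82 False [-0.3  0.2 -0.4] [-0.4 -0.5 -0.4] 13.3
3.0 False [-0.3  0.2 -0.5] [0.6 0.2 0.8] 13.8
press True [552.0627318  120.58935685  34.55835937] [-2.08280399  0.04699634  6.8392512 ] 14.825
```

View pics/s3.png

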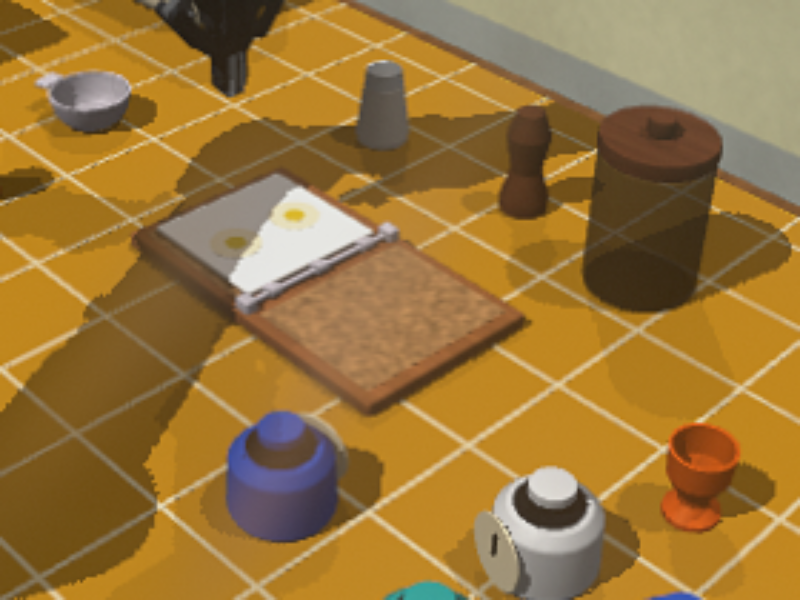

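The leaf lies flat: tip height at the stop was 20.6 mm against an expected 20.5. Now the plunger.

```bash
python3 - <<'E'
from h import *
q=np.array([449.5,-313,190.])
p=env.get_obs()["eef_pos"].copy(); p[2]=200; env.move_linear(p,vel=200)
env.reach(q,R(0)); q[2]=100; env.move_linear(q,vel=120,f_stop=6)
q[2]=77; h=env.move_linear(q,vel=15,f_stop=8); o=env.get_obs()
print(h,o["eef_pos"],o["wrist_force"],o["time"])
env.sleep(.4); o=env.get_obs(); print(o["eef_pos"],o["wrist_force"])
cv2.imwrite("pics/s4.png",cv2.resize(env.camera("side")[240:345,270:410],(800,600))[:,:,::-1])
E
```

```text
True [ 449.46007314 -312.96867989   80.09726601] [-0.50607613  0.59294633  5.20147834] 19.9667
[ 449.46482501 -312.96618854   80.11136153] [-0.76876229  0.99394826  5.7219612 ]
```

View pics/s4.png

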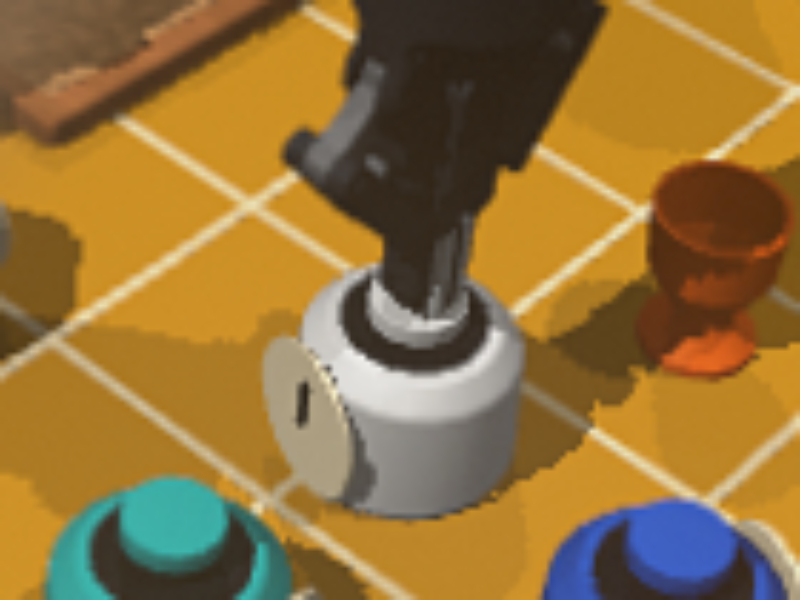

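The fingertips are centred on the plunger with the tip at 66.1 mm; full travel is 66. I press a touch further to confirm the hard stop, then retreat.

```bash
python3 - <<'E'
from h import *
q=np.array([449.5,-313,77.]); h=env.move_linear(q,vel=10,f_stop=8); env.sleep(.3); o=env.get_obs()
print(h,o["eef_pos"],o["wrist_force"])
q[2]=95; env.move_linear(q,vel=30); q[2]=250; env.move_linear(q,vel=150)
env.reach([450,-100,300],R(0)); env.sleep(.5)
o=env.get_obs(); print(o["time"],o["eef_pos"],o["wrist_force"])
cv2.imwrite("pics/s5.png",env.camera("side")[:,:,::-1])
E
```

```text
True [ 449.48474358 -313.01956729   80.09510707] [-0.99700683  0.06303793  6.28790062]
24.3417 [ 449.98286065 -100.25325992  300.02481035] [ 0.17505257  0.23994296 -0.21727114]
```

View pics/s5.png

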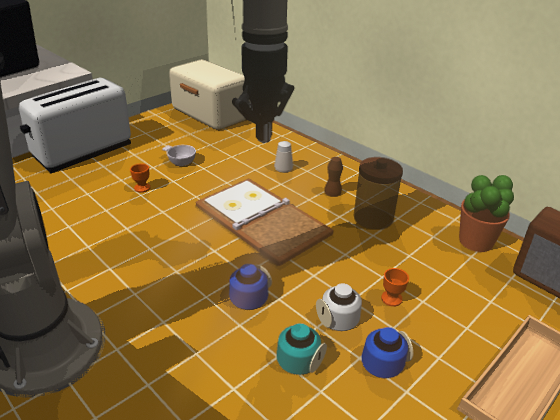

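The hard stop is confirmed: the fingers did not move further and the force rose. The leaf is flat at (243,202), the plunger is up at (343,290), nothing else has moved and the hand is clear.

```bash
python3 -c "
from plant import env
print(env.finish_job())"
```

```text
the job is handed in; nothing more can be done
None
```

The leaf lies flat on the left side, the chrome timer's plunger was pressed fully down and came back up, and I handed the job in with the hand clear, about 24 s into the 51 s limit; no verdict came back.

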